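Dead-weight check of domed load cells

ROBOT

A 7-joint arm with a two-finger parallel gripper is mounted at the origin on the work surface. World frame = base frame: x ahead of the robot, y to its left, z up, the work surface at z = 0. Lengths are in m, angles in rad, forces in N, time in s.
With the tool pointing down it reaches from about 0.4 to 0.925 m from the base axis. Payload 4.1 kg.
Tool frame: the origin (TCP) lies midway between the tips of the shut fingers; the grasp point (between the pads) lies 19 mm behind it; z points along the fingers, y is the line along which they close (so a half turn about z gives the same grasp; the last joint's range is limited). The gripper opens to 85 mm and grips with 20 to 120 N. Pads are 22 mm wide; open, the fingers measure 114 mm over their backs; the gripper's body (76 mm by 85 mm) begins 54 mm behind the grasp point. The pads swing forward as they close: fully open they stand 13 mm farther back than shut.
Start: joints at [-1.374, 0.398, 0.045, 1.537, -0.019, 1.207, -0.051], TCP at [0.189, 0.622, 0.231] pointing down, gripper open.
Joint ranges: [-2.82, 2.82], [-0.49, 2.23], [-1.37, 1.46], [0, 2.46], [-1.36, 4.5], [0.23, 2], [-2.94, 2.94]. Speed limits (rad/s): [2.57, 2.57, 3.14, 3.14, 3.14, 3.14, 3.14].

INTERFACE

Orientations are given as a 3x3 rotation matrix whose columns are the frame's x, y, z axes.
In Python, from station import arm, viewer, order, boxes_of, regions_of gives the robot as it stands.
- The arm moves only by the tool jog_arm, never from a script. Its argument "rows" is a list of rows, each a list of 3 entries, a list of its own where there are three numbers: the opening, from 0 (shut) to 1 (fully open), then the shift along the tool's x, y, z in mm, then the turn about the tool's z in rad. A call has 1 to 20 rows; each row shifts and turns the commanded pose from where the row before left it, along the tool's axes as they then stand; what a row does not reach is not made up. A row lasts 1/12 s, in which the tool goes at most 41.7 mm and 7.16 degrees, less where a joint would pass 70% of its speed; a pose out of reach is approached as far as the arm can. A call is refused whole if a number of a shift passes 41.7 or a number of a turn 0.125, either way. A call with a gripper value outside its range is refused whole. The fingers move at their own pace and stop on an object; "newtons" is the grip in N (left out, the last holds). Time passes only in rows, so rows that do not move let the fingers close. It gives the time, the measured TCP pose, the force, the opening and the grip force at its end, in the units of the state.
- arm.sense(): the state, without advancing time (a new reading comes with each control period).
- viewer.camera(name): name is "scene" or "top"; returns a dict with "img" (400x640x3 uint8, red, green, blue), "vertical_fov" (degrees; the focal length in pixels is half the picture's height over the tangent of half this angle, whatever the lens; pixels are square), "cx", "cy" (the principal point, pixels), "k1" (the pictures are not rectified: a ray, as slopes to the right and down, at radius r is drawn at 1 + k1 r^2 times it, then the intrinsics apply), "R" (3x3) and "t" (3): a world point X has camera coordinates R X + t. Camera axes: x right, y down, z forward; pixel columns grow to the right and rows downward; lengths in m; the calibration is good to about 2 mm. A picture is of the moment at which its call begins. There is no depth.
- order.job_done(): hands the job in; it is judged then, once.
Trained networks look in the newest picture that a camera, given by its name, has taken for a name from the list of things; names that differ only in an ending like _2 or _b are one class to them, and where a whole thing is asked for, a point or a joint stands for the part that bears it (a point fixed in the world has none). Each returns a list of dicts, best first, with "confidence" (0 to 1); they miss things now and then, are a little off and sometimes report something else, mostly with a low value. They report only what shows in the picture. A call takes as long as a camera call. They do not tell look-alikes from the thing itself.
- boxes_of(query, camera): "rect" ([left, top, right, bottom] in pixels, round what is visible of it).
- regions_of(query, camera): "region" (400x640 bool, what is visible of it) and "rect" ([left, top, right, bottom] in pixels, round what is visible of it).
The state is a dict: "clock": time; "q": joint angles; "dq": joint speeds; "tau": joint torques, N m; "tool_pos": TCP position; "eef_rot": TCP orientation; "force": force on the tool from outside, world axes, zero at the start; "wrist_torque": the same for the moment, N m; "gripper_width": finger opening in m; "grasp_force": force on a finger pad.
Only numpy, scipy, OpenCV 4.12 (cv2) and the standard library are available. Lean on these libraries where they do the work, as an engineer would, in place of code of your own. Each camera call takes 0.05 s, during which the arm holds its last target. There are 200 camera calls.

TASK

Set up the dead-weight check: swing the latch of the grey case free, open its lid, and balance every flat rectangular steel weight from it on a load cell of its own, lying flat and centred on the domed top so that it rests there by itself. Leave the round weights in the case, do not knock over the wash bottle, and finish with the lid fully closed and the latch swung back over it.

Things in the scene. Friction and masses are not known exactly. Their poses are not given: they have to be found in the camera images.
- flat1_center (a point): centre of a flat rectangular bright-steel test weight, 50 x 34 x 20 mm (its own x, y, z; the two large faces are alike), about 0.26 kg; at the start it lies flat in the case. Two or three of flat1 to flat4 are present, the others read None
- flat2_center (a point): centre of a flat rectangular bright-steel test weight, 50 x 34 x 20 mm (its own x, y, z; the two large faces are alike), about 0.26 kg; at the start it lies flat in the case. Two or three of flat1 to flat4 are present, the others read None
- flat3_center (a point): centre of a flat rectangular bright-steel test weight, 50 x 34 x 20 mm (its own x, y, z; the two large faces are alike), about 0.26 kg; at the start it lies flat in the case. Two or three of flat1 to flat4 are present, the others read None
- flat4_center (a point): centre of a flat rectangular bright-steel test weight, 50 x 34 x 20 mm (its own x, y, z; the two large faces are alike), about 0.26 kg; at the start it lies flat in the case. Two or three of flat1 to flat4 are present, the others read None
- flat1: the same weight flat1, origin at the centre of one 50 x 34 mm face, z through its thickness
- flat2: the same weight flat2, origin at the centre of one 50 x 34 mm face, z through its thickness
- flat3: the same weight flat3, origin at the centre of one 50 x 34 mm face, z through its thickness
- flat4: the same weight flat4, origin at the centre of one 50 x 34 mm face, z through its thickness
- round1: round upright steel weight, 26 mm across and 30 mm tall, in the case among the flat ones, origin at the centre of its underside; it stays in the case
- round2: round upright steel weight, 26 mm across and 30 mm tall, in the case among the flat ones, origin at the centre of its underside; it stays in the case
- cell1_top (a point): highest point of a load cell's domed steel top. The cell is a fixed aluminium drum 102 mm across; from it rises the dome, part of a ball of 48 mm radius whose crown stands 33 mm above the drum; the three crowns are 63, 78 and 93 mm above the bench (this point gives it). z is up
- cell2_top (a point): highest point of a load cell's domed steel top. The cell is a fixed aluminium drum 102 mm across; from it rises the dome, part of a ball of 48 mm radius whose crown stands 33 mm above the drum; the three crowns are 63, 78 and 93 mm above the bench (this point gives it). z is up
- cell3_top (a point): highest point of a load cell's domed steel top. The cell is a fixed aluminium drum 102 mm across; from it rises the dome, part of a ball of 48 mm radius whose crown stands 33 mm above the drum; the three crowns are 63, 78 and 93 mm above the bench (this point gives it). z is up
- case_in (a point): centre of the inner floor of the fixed grey case, 5 mm above the bench. The case is 190 mm (its x) by 300 mm (its y) by 60 mm high, walls and floor 5 mm; it stands turned so that its x points roughly to the robot's left. Its lid closes the top and is hinged along the +x (left) rim. z is up
- lid (a joint): angle of the lid: 0 closed, grows as it opens upwards and over to the case's +x side (the robot's left), stop at 2.0 rad; 8 mm plate, 0.3 kg, stiff hinge (about 0.4 N m) that stays where it is left. The latch physically blocks it until swung clear
- lid_hinge (a point): middle of the lid's hinge line, which runs along the case's y; at the level of the lid's underside; its frame turns with the lid
- lid_handle (a point): grip point of the round steel knob on the lid's outer face, 160 mm from the hinge line (30 mm from the lid's free edge), 43 mm above the lid's underside; the knob travels round the hinge and ends on the lid's far side (left) when it stands open. The frame turns with the lid, z out of its outer face
- latch (a joint): angle of the latch lever on the case's -x (right) side: near 0 it points along the case's x, over the lid's free edge; it swings level, clockwise from above, stop 2.2 rad; clear of the lid from about 1.25 rad; stays where left (friction 0.06 N m). Its underside passes 5 mm above the closed lid, so it swings back only when the lid is down (below 0.02 rad)
- latch_grip (a point): middle of the black upright pin at the end of the latch lever, 12 mm across and 32 mm tall, 55 mm from the pivot
- latch_hinge (a point): the latch's upright pivot axis, at the same height as latch_grip
- crucible: small steel crucible 36 mm across and 24 mm tall, on the bench near the load cells; bystander; the bench at x 0.43, y -0.40 is always clear at the start, origin under its centre
- washbottle: white wash bottle with red cap, 64 mm across and 160 mm tall; bystander, origin under its centre
Things that resemble listed ones, but are neither listed nor needed, are in the scene too. What is shaped like the part that bears cell3_top but pink or purple is not meant.

How it is judged:
By the outcome, as a careful person would: the job done as asked, in the order asked, and still so for the second after the job is handed in, with the robot touching nothing.
Of flat1, flat2, flat3, flat4 only 2 to 3 are there at a start; the rules pass over those that are not, and their reading is None.
At some moment in a run one of flat1, flat2, flat3, flat4 may be knocked a few centimetres aside while the robot is not near it.
Once in a run the grip may slacken for a moment while it holds something.
It also fails if it takes over 210 s, if anything falls off the work surface, if the arm or the gripper's body presses on something with over 40 N, if the wrist force passes 120 N, or if a joint passes its speed limit or range.

## Working session

There is one attempt and no reset: what is moved stays moved. The work goes in short steps, Python scripts to look and compute and a tool call to move; the robot and the scene stay as the last step left them, time stands still between calls to the robot, and variables do not carry over. Pictures are saved under pics/ and viewed, at most 14 in all, crops included, and the job is handed in when it is done.

Besides the shell and the picture viewer there is one more tool, called after "Request:" by a JSON object that holds its "op" and its "data", one argument or row to a line. jog_arm: Moves the arm, as the interface text tells. Its arguments: {"type":"object","properties":{"rows":{"type":"array","items":{"type":"array"}},"newtons":{"type":"number"}},"required":["rows"]}

```bash
ls; mkdir -p pics; cat > h.py <<'E'
import numpy as np, cv2
from station import arm, viewer, order, boxes_of, regions_of
def K(c):
    f=200/np.tan(np.radians(c["vertical_fov"])/2); return f
def ray(c,u,v):
    f=K(c); d=np.array([(u-c["cx"])/f,(v-c["cy"])/f]); s=d.copy()
    for _ in range(30): s=d/(1+c["k1"]*(s@s))
    R=np.array(c["R"]);t=np.array(c["t"])
    return -R.T@t, R.T@np.array([s[0],s[1],1])
def at_z(c,u,v,z):
    o,d=ray(c,u,v); return o+d*(z-o[2])/d[2]
def proj(c,X):
    p=np.array(c["R"])@np.array(X)+np.array(c["t"]); s=p[:2]/p[2]; s=s*(1+c["k1"]*(s@s)); return s*K(c)+[c["cx"],c["cy"]]
def tri(c1,p1,c2,p2):
    o1,d1=ray(c1,*p1);o2,d2=ray(c2,*p2);d1/=np.linalg.norm(d1);d2/=np.linalg.norm(d2)
    A=np.stack([d1,-d2],1);s=np.linalg.lstsq(A,o2-o1,rcond=None)[0]
    a=o1+d1*s[0];b=o2+d2*s[1];return (a+b)/2,np.linalg.norm(a-b)
def save(c,n,box=None,k=1):
    im=c["img"][:,:,::-1]
    if box: im=im[box[1]:box[3],box[0]:box[2]]
    cv2.imwrite("pics/"+n,cv2.resize(im,None,fx=k,fy=k,interpolation=cv2.INTER_CUBIC))
np.set_printoptions(precision=4,suppress=True)
E
python3 - <<'E'
from h import *
cs={}
for n in("scene","top"):
    c=viewer.camera(n);cs[n]=c;save(c,n+"0.png",k=1.25)
    print(n,K(c),c["cx"],c["cy"],c["k1"],ray(c,320,200))
    for q in ["cell1_top","case_in","lid","lid_handle","latch","latch_grip","crucible","washbottle"]:
        print(q,[(np.round(b["confidence"],2),np.round(b["rect"])) for b in boxes_of(q,n)])
print(arm.sense())
E
```

```text
pics
scene 368.6742398728102 319.5714207957015 193.5624849158706 0.0028783173311299625 (array([ 1.4788, -0.2966,  1.0503]), array([-0.6783,  0.1773, -0.7133]))
cell1_top [(np.float64(0.64), array([275., 182., 302., 209.]))]
case_in [(np.float64(0.56), array([348., 168., 437., 243.]))]
lid [(np.float64(0.78), array([356., 162., 434., 231.]))]
lid_handle [(np.float64(0.86), array([352., 168., 435., 233.]))]
latch [(np.float64(0.47), array([352., 174., 368., 186.]))]
latch_grip [(np.float64(0.5), array([351., 181., 368., 188.]))]
crucible [(np.float64(0.51), array([255., 185., 262., 193.]))]
washbottle [(np.float64(0.83), array([456., 166., 473., 200.]))]
top 424.6615904351653 317.7701219654594 202.34755220556133 -0.06467976311815926 (array([ 0.2682, -0.0671,  1.4075]), array([ 0.2023, -0.0004, -0.9794]))
cell1_top [(np.float64(0.7), array([336., 214., 366., 251.]))]
case_in [(np.float64(0.58), array([201., 143., 278., 239.]))]
lid [(np.float64(0.97), array([200., 146., 268., 240.]))]
lid_handle [(np.float64(0.89), array([201., 139., 267., 242.]))]
latch []
latch_grip [(np.float64(0.42), array([251., 205., 274., 216.])), (np.float64(0.23), array([337., 215., 367., 251.]))]
crucible [(np.float64(0.46), array([380., 251., 391., 262.]))]
washbottle [(np.float64(0.96), array([130., 174., 158., 197.]))]
{'clock': 0.9, 'q': array([-1.374 ,  0.3984,  0.0451,  1.5366, -0.0187,  1.2069, -0.0507]), 'dq': array([-0.0001,  0.0006,  0.0008,  0.0002,  0.0008, -0.0011, -0.0003]), 'tau': array([ -0.0007, -47.501 ,   1.363 , -25.4521,   0.0116,   0.0008,
         0.    ]), 'tool_pos': array([0.1895, 0.6218, 0.2314]), 'eef_rot': array([[-0.9566,  0.2915,  0.0001],
       [ 0.2915,  0.9566,  0.0002],
       [-0.    ,  0.0002, -1.    ]]), 'force': array([ 0.4882, -0.1796,  0.0554]), 'wrist_torque': array([ 0.0078, -0.0149, -0.0134]), 'grasp_force': 0.0, 'gripper_width': 0.0854444189283806}
```

View pics/scene0.png

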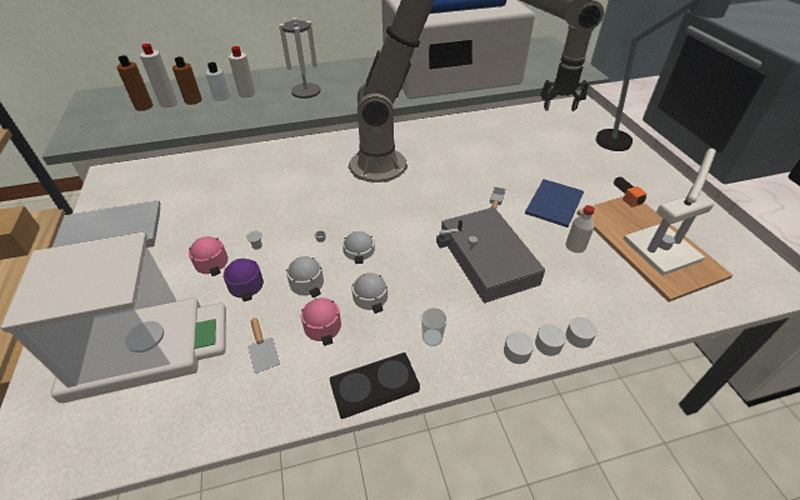

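View pics/top0.png

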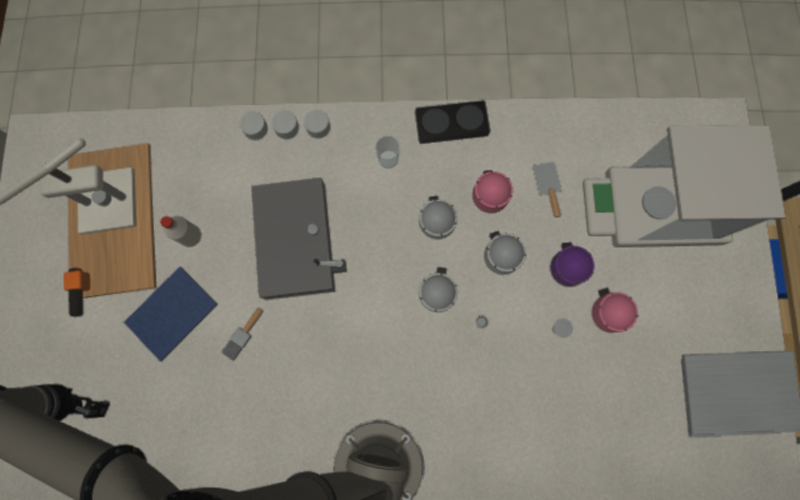

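The scene shows the grey case at around (490,255)/1.25 px with the latch at its right edge and three grey domes at (305,272), (358,243), (370,290). The top view shows domes at (437,216), (505,252), (437,291), and the knob at (313,229). I need crops of the case.

```bash
python3 - <<'E'
from h import *
a=viewer.camera("scene");b=viewer.camera("top")
A=cv2.resize(a["img"][155:250,340:450,::-1],None,fx=5,fy=5,interpolation=2)[:480]
B=cv2.resize(b["img"][135:245,195:285,::-1],None,fx=5,fy=5,interpolation=2)
im=np.zeros((550,1000,3),np.uint8);im[:A.shape[0],:550]=A;im[:,550:]=B
cv2.imwrite("pics/case0.png",cv2.resize(im,None,fx=.8,fy=.8,interpolation=cv2.INTER_AREA))
for c in(a,b):print(c["R"],c["t"])
E
```

```text
[[ 0.259   0.9658 -0.0079]
 [ 0.6755 -0.187  -0.7133]
 [-0.6904  0.1794 -0.7009]] [-0.0883 -0.3052  1.8103]
[[-0.0196 -0.9998 -0.009 ]
 [-0.9802  0.021  -0.1968]
 [ 0.197   0.005  -0.9804]] [-0.0491  0.5413  1.3274]
```

View pics/case0.png

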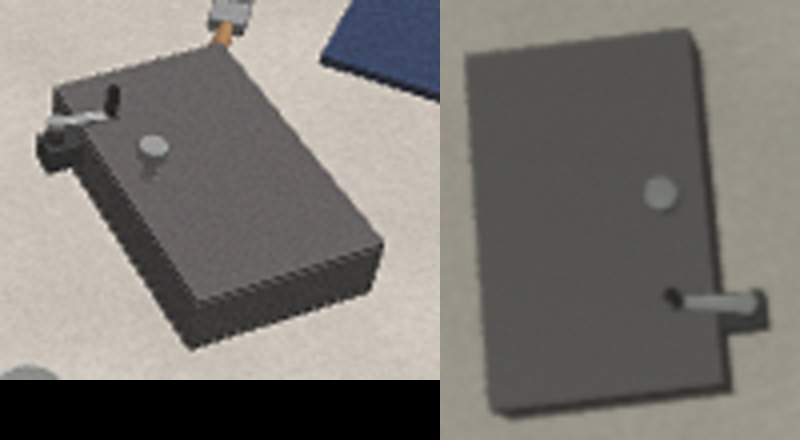

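```bash
python3 - <<'E'
from h import *
a=viewer.camera("scene");b=viewer.camera("top")
S=lambda u,v:(340+u/4,155+v/4); T=lambda u,v:(195+(u-440)/4,135+v/4)
print("lid corners top",[at_z(b,*T(*p),.068) for p in((466,55),(690,30),(728,390),(492,407))])
print("lid corners scene",[at_z(a,*S(*p),.068) for p in((55,88),(220,45),(383,240),(198,300))])
for n,s,t in(("pin top",(113,88),(673,295)),("knob",(153,146),(660,193)),("pivot",(55,122),(750,302))):
    print(n,tri(a,S(*s),b,T(*t)))
for n,c in(("scene",a),("top",b)):
    for i,r in enumerate(regions_of("cell1_top",n)):
        print(n,r["confidence"],np.round(r["rect"]),r["region"].sum())
A=cv2.resize(a["img"][165:260,215:320,::-1],None,fx=4,fy=4,interpolation=2)
B=cv2.resize(b["img"][145:275,325:425,::-1],None,fx=4,fy=4,interpolation=2)
im=np.zeros((520,820,3),np.uint8);im[:380,:420]=A;im[:,420:]=B
cv2.imwrite("pics/cells0.png",im[:,:800])
E
```

```text
lid corners top [array([0.7276, 0.3232, 0.068 ]), array([0.7445, 0.136 , 0.068 ]), array([0.443, 0.103, 0.068]), array([0.433 , 0.2918, 0.068 ])]
lid corners scene [array([0.4566, 0.1104, 0.068 ]), array([0.4393, 0.2944, 0.068 ]), array([0.7277, 0.327 , 0.068 ]), array([0.7486, 0.1408, 0.068 ])]
pin top (array([0.5138, 0.1438, 0.1089]), np.float64(0.005472863967330936))
knob (array([0.5961, 0.1539, 0.1066]), np.float64(0.0024802661713411093))
pivot (array([0.5128, 0.0874, 0.0777]), np.float64(0.006142770149244463))
top 0.87 [336. 217. 366. 250.] 796
```

View pics/cells0.png

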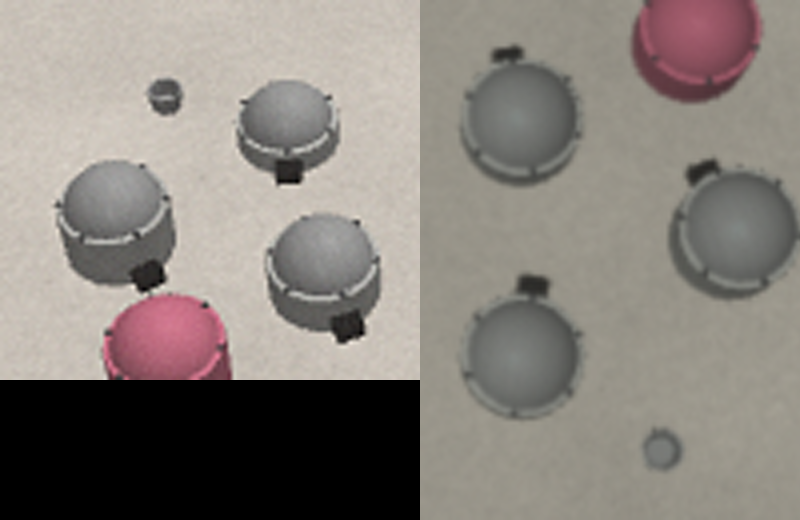

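The crop shows three grey domes (crowns near top-view crops (522,117), (740,228), (521,355)) and, from drum heights, 78, 93 and 63 mm respectively. Fitting silhouettes now.

```bash
cat > fit.py <<'E'
from h import *
from scipy.optimize import minimize
th=np.linspace(0,2*np.pi,40,endpoint=False);C,S=np.cos(th),np.sin(th)
def sil(c,x,y,h,sc=8):
    P=[]
    for z,r in[(0,.051),(h-.033,.051)]+[(h-.048+.048*np.sin(e),.048*np.cos(e)) for e in np.radians([20,35,50,65,80,90])]:
        P+= [proj(c,(x+r*a,y+r*b,z)) for a,b in zip(C,S)]
    return cv2.convexHull(np.float32(P))[:,0]
def mask(c):
    i=cv2.GaussianBlur(c["img"],(0,0),.6).astype(int); return i
def score(p,cs,h):
    s=0
    for c in cs:
        hl=sil(c,p[0],p[1],h); g=c["sat"]
        big=cv2.fillPoly(np.zeros((400*4,640*4),np.uint8),[np.int32(np.round((hl+.5)*4))],1)
        f=cv2.resize(big.astype(np.float32),(640,400),interpolation=cv2.INTER_AREA)
        near=cv2.dilate((f>0).astype(np.uint8),np.ones((7,7)))>0
        # contrast of steel-ness inside minus ring outside
        s-= (f*g).sum()/40-(f.sum())*.5/40
    return s
E
python3 - <<'E'
from fit import *
a=viewer.camera("scene");b=viewer.camera("top")
for c in(a,b):
    i=c["img"].astype(float); w=i[...,0]-i[...,2]  # warm bench vs neutral steel
    m=np.median(w[150:260,215:420]);print("bench R-B",m)
    c["sat"]=1-np.clip(w/m,0,1)
est={"A78":((350.5,174.3),.078),"B93":((405,202),.093),"C63":((350.3,233.8),.063)}
for k,(uv,h) in est.items():
    p0=at_z(b,*uv,h-.02)[:2]
    for cs in([a],[b],[a,b]):
        r=[(minimize(score,p0,args=(cs,hh),method="Nelder-Mead",options=dict(initial_simplex=[p0,p0+[.008,0],p0+[0,.008]],xatol=3e-4))) for hh in (h-.015,h,h+.015)]
        print(k,len(cs),[(q.x,round(q.fun,2)) for q in r])
print("bottle",tri(a,(464.,166),b,(133.5,178)), [at_z(b,151,188,.0)])
for q,h in(("washbottle",.08),("crucible",.012)):
    pa=boxes_of(q,"scene")[0]["rect"];pb=boxes_of(q,"top")[0]["rect"]
    ce=lambda r:((r[0]+r[2])/2,(r[1]+r[3])/2)
    print(q,tri(a,ce(pa),b,ce(pb)),at_z(a,*ce(pa),h),at_z(b,*ce(pb),h))
E
```

```text
bench R-B 16.0
bench R-B 14.0
A78 1 [(array([ 0.628 , -0.1673]), np.float64(-5.27)), (array([ 0.6365, -0.1682]), np.float64(-5.28)), (array([ 0.6472, -0.1703]), np.float64(-4.55))]
A78 1 [(array([ 0.6412, -0.17  ]), np.float64(-6.25)), (array([ 0.6388, -0.1696]), np.float64(-6.1)), (array([ 0.6377, -0.1688]), np.float64(-5.76))]
A78 2 [(array([ 0.6379, -0.1693]), np.float64(-10.8)), (array([ 0.6377, -0.1688]), np.float64(-11.31)), (array([ 0.6384, -0.1683]), np.float64(-10.07))]
B93 1 [(array([ 0.5265, -0.3417]), np.float64(-5.47)), (array([ 0.5348, -0.3407]), np.float64(-5.53)), (array([ 0.5469, -0.3408]), np.float64(-4.76))]
B93 1 [(array([ 0.539 , -0.3437]), np.float64(-6.96)), (array([ 0.5372, -0.3417]), np.float64(-6.78)), (array([ 0.5365, -0.3397]), np.float64(-6.33))]
B93 2 [(array([ 0.5368, -0.3427]), np.float64(-11.7)), (array([ 0.5369, -0.3417]), np.float64(-12.24)), (array([ 0.5376, -0.3402]), np.float64(-10.86))]
C63 1 [(array([ 0.4299, -0.1616]), np.float64(-3.69)), (array([ 0.4393, -0.1629]), np.float64(-3.77)), (array([ 0.4503, -0.1636]), np.float64(-3.08))]
C63 1 [(array([ 0.4427, -0.1646]), np.float64(-6.16)), (array([ 0.442 , -0.1641]), np.float64(-6.04)), (array([ 0.4411, -0.1638]), np.float64(-5.85))]
C63 2 [(array([ 0.4406, -0.1638]), np.float64(-9.33)), (array([ 0.4411, -0.1637]), np.float64(-9.76)), (array([ 0.4411, -0.1633]), np.float64(-8.8))]
bottle (array([0.6035, 0.4957, 0.1613]), np.float64(0.018051827681621974)) [array([0.6138, 0.5146, 0.    ])]
washbottle (array([0.6091, 0.5095, 0.0668]), np.float64(0.003740360008592619)) [0.6207 0.5009 0.08  ] [0.605  0.5019 0.08  ]
crucible (array([ 0.3642, -0.2713,  0.0135]), np.float64(0.011725442701057832)) [ 0.3644 -0.2656  0.012 ] [ 0.3635 -0.2774  0.012 ]
```

Request:
{"op": "jog_arm", "data": {
  "rows": [
    [0,[0,0,0],0.117],
    [0,[0,0,0],0.117],
    [0,[0,0,0],0.117],
    [0,[0,0,0],0.117],
    [0,[0,0,0],0.117],
    [0,[0,0,0],0.117],
    [0,[0,0,0],0.117],
    [0,[0,0,0],0.117],
    [0,[0,0,0],0.117],
    [0,[0,0,0],0.112],
    [0,[0,0,0],0]
  ],
  "newtons": 40
}}

```text
clock: 2.42
tool_pos: [0.1893, 0.6218, 0.2313]
eef_rot: [[-0.108, 0.994, 0.0], [0.994, 0.108, 0.0], [-0.0, 0.0, -1.0]]
force: [0.2, 0.1, 0.7]
gripper_width: 0.0003
grasp_force: 0.0
```

```bash
cat >> h.py <<'E'
def to(*tgt):
    s=arm.sense();R=s["eef_rot"]
    for t in tgt: print(t,"-> tool mm",np.round((R.T@(np.array(t)-s["tool_pos"]))*1000,1))
    print("yaw of tool y deg",np.degrees(np.arctan2(R[1,1],R[0,1])),"w",s["gripper_width"],"F",s["force"],"g",s["grasp_force"],"t",s["clock"])
E
python3 -c "
from h import *
to((.48,.137,.15),(.48,.137,.09),(.597,.152,.12))"
```

```text
(0.48, 0.137, 0.15) -> tool mm [-513.5  236.5   81.4]
(0.48, 0.137, 0.09) -> tool mm [-513.5  236.4  141.4]
(0.597, 0.152, 0.12) -> tool mm [-511.2  354.4  111.4]
yaw of tool y deg 6.214247277756569 w 0.0002734031586230492 F [0.1901 0.0564 0.6985] g 0.0 t 2.4167
```

Request:
{"op": "jog_arm", "data": {
  "rows": [
    [0,[-32,13.5,5],0],
    [0,[-32,13.5,5],0],
    [0,[-32,13.5,5],0],
    [0,[-32,13.5,5],0],
    [0,[-32,13.5,5],0],
    [0,[-32,13.5,5],0],
    [0,[-32,13.5,5],0],
    [0,[-32,13.5,5],0],
    [0,[-32,13.5,5],0],
    [0,[-32,13.5,5],0],
    [0,[-32,13.5,5],0],
    [0,[-32,13.5,5],0],
    [0,[-32,13.5,5],0],
    [0,[-32,13.5,5],0],
    [0,[-32,13.5,5],0],
    [0,[-32,13.5,5],0],
    [0,[0,0,0],0],
    [0,[0,0,0],0]
  ]
}}

```text
clock: 3.92
tool_pos: [0.4611, 0.1344, 0.1513]
eef_rot: [[-0.107, 0.994, 0.0], [0.994, 0.107, -0.0], [-0.0, 0.0, -1.0]]
force: [0.7, 0.5, 0.3]
gripper_width: -0.0002
grasp_force: 0.0
```

```bash
python3 -c "
from h import *
to((.465,.14,.09),(.51,.143,.09),(.513,.0874,.09))
a=viewer.camera('scene');b=viewer.camera('top')
A=cv2.resize(a['img'][130:210,330:430,::-1],None,fx=4,fy=4,interpolation=2)
B=cv2.resize(b['img'][165:245,220:320,::-1],None,fx=4,fy=4,interpolation=2)
cv2.imwrite('pics/pin1.png',np.hstack([A,B]))"
```

```text
(0.465, 0.14, 0.09) -> tool mm [ 5.1  4.5 61.3]
(0.51, 0.143, 0.09) -> tool mm [ 3.3 49.5 61.3]
(0.513, 0.0874, 0.09) -> tool mm [-52.3  46.5  61.3]
yaw of tool y deg 6.1497256720198346 w -0.0001520954217009825 F [0.6752 0.5173 0.2602] g 0.0 t 3.9167
```

View pics/pin1.png

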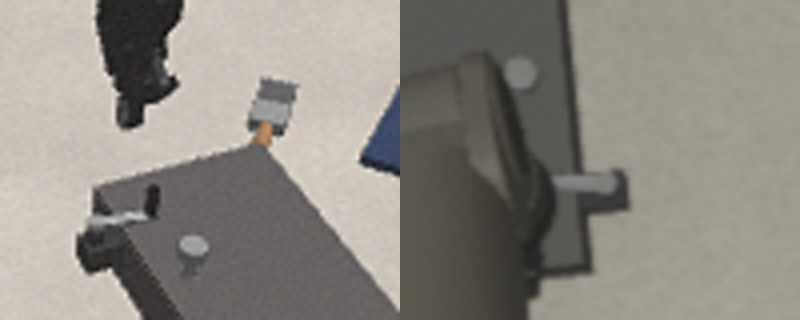

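Request:
{"op": "jog_arm", "data": {
  "rows": [
    [0,[0.5,0,20],0],
    [0,[0.5,0,20],0],
    [0,[1,0,20],0],
    [0,[1,10,0],0],
    [0,[0,10,0],0],
    [0,[0,9,0],0],
    [0,[0,9,0],0],
    [0,[0,8,0],0],
    [0,[0,8,0],0],
    [0,[-4,8,0],0],
    [0,[-4,8,0],0],
    [0,[-5,8,0],0],
    [0,[-6,6,0],0],
    [0,[-6,6,0],0],
    [0,[-6,6,0],0],
    [0,[-8,3,0],0],
    [0,[-8,3,0],0],
    [0,[-8,2,0],0],
    [0,[0,0,0],0]
  ]
}}

```text
clock: 5.6
tool_pos: [0.5705, 0.0936, 0.0916]
eef_rot: [[-0.107, 0.994, 0.002], [0.994, 0.107, -0.001], [-0.001, 0.002, -1.0]]
force: [-0.1, 0.8, 0.1]
gripper_width: 0.0002
grasp_force: 0.0
```

```bash
python3 -c "
from h import *
to((.597,.152,.12))
a=viewer.camera('scene');b=viewer.camera('top')
A=cv2.resize(a['img'][130:210,330:430,::-1],None,fx=4,fy=4,interpolation=2)
B=cv2.resize(b['img'][165:245,220:320,::-1],None,fx=4,fy=4,interpolation=2)
cv2.imwrite('pics/pin2.png',np.hstack([A,B]))"
```

```text
(0.597, 0.152, 0.12) -> tool mm [ 55.2  32.6 -28.4]
yaw of tool y deg 6.135148022020674 w 0.00015204880895119778 F [-0.1451  0.8468  0.0984] g 0.0 t 5.6
```

View pics/pin2.png

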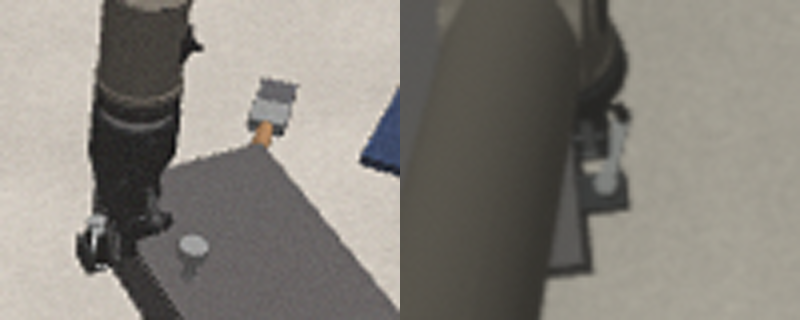

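Request:
{"op": "jog_arm", "data": {
  "rows": [
    [0,[5,0,-20],0],
    [0,[0,0,-30],0],
    [0.6,[25,16,0],0],
    [0.6,[26,16,0],0],
    [0.6,[0,0,0],0],
    [0.6,[0,0,20],0],
    [0.6,[0,0,20],0],
    [0.6,[0,0,18],0],
    [0,[0,0,0],0],
    [0,[0,0,0],0],
    [0,[0,0,0],0],
    [0,[0,0,0],0],
    [0,[0,0,0],0],
    [0,[0,0,0],0]
  ],
  "newtons": 30
}}

```text
clock: 6.87
tool_pos: [0.594, 0.1557, 0.0834]
eef_rot: [[-0.11, 0.994, -0.002], [0.994, 0.11, 0.0], [0.001, -0.002, -1.0]]
force: [-4.5, 0.5, -3.6]
gripper_width: 0.0264
grasp_force: 29.9
```

```bash
python3 -c "
import numpy as np
th=np.linspace(0,1.9,24);L=-160*np.cos(th)+43*np.sin(th);U=160*np.sin(th)+43*np.cos(th)
print(np.round(np.c_[np.diff(L),-np.diff(U)],0).astype(int).tolist())"
```

```text
[[4, -13], [5, -13], [6, -12], [7, -12], [8, -11], [9, -10], [10, -10], [11, -9], [11, -8], [12, -7], [12, -6], [13, -5], [13, -4], [13, -3], [14, -2], [14, 0], [14, 1], [14, 2], [13, 3], [13, 4], [13, 5], [12, 6], [12, 7]]
```

Request:
{"op": "jog_arm", "data": {
  "rows": [
    [0,[4,0,-13],0],
    [0,[5,0,-13],0],
    [0,[6,0,-12],0],
    [0,[7,0,-12],0],
    [0,[8,0,-11],0],
    [0,[9,0,-10],0],
    [0,[10,0,-10],0],
    [0,[11,0,-9],0],
    [0,[11,0,-8],0],
    [0,[12,0,-7],0],
    [0,[12,0,-6],0],
    [0,[13,0,-5],0],
    [0,[0,0,0],0]
  ]
}}

```text
clock: 7.95
tool_pos: [0.5828, 0.2669, 0.2006]
eef_rot: [[-0.114, 0.994, 0.0], [0.994, 0.114, 0.002], [0.002, 0.001, -1.0]]
force: [-5.9, 1.5, -4.9]
gripper_width: 0.0263
grasp_force: 30.9
```

Request:
{"op": "jog_arm", "data": {
  "rows": [
    [0,[13,0,-4],0],
    [0,[13,0,-3],0],
    [0,[14,0,-2],0],
    [0,[14,0,0],0],
    [0,[14,0,1],0],
    [0,[14,0,2],0],
    [0,[13,0,3],0],
    [0,[13,0,4],0],
    [0,[13,0,5],0],
    [0,[12,0,6],0],
    [0,[12,0,7],0],
    [0,[0,0,0],0]
  ]
}}

```text
clock: 8.95
tool_pos: [0.5683, 0.4097, 0.1801]
eef_rot: [[-0.112, 0.994, 0.004], [0.994, 0.112, 0.0], [-0.0, 0.004, -1.0]]
force: [1.6, -2.6, -9.1]
gripper_width: 0.0267
grasp_force: 30.6
```

Request:
{"op": "jog_arm", "data": {
  "rows": [
    [0.7,[0,0,0],0],
    [0.7,[0,0,0],0],
    [0.7,[0,0,-25],0],
    [0.7,[0,0,-35],0],
    [0.7,[0,0,-35],0],
    [0.7,[0,0,-30],0],
    [0.7,[-35,0,0],0],
    [0.7,[-40,0,0],0],
    [0.7,[-40,0,0],0],
    [0.7,[-40,0,0],0],
    [0.7,[-40,0,0],0],
    [0.7,[-40,0,0],0],
    [0.7,[-40,0,0],0],
    [0.7,[-40,0,0],0],
    [0.7,[-40,0,0],0],
    [0.7,[-40,0,0],0],
    [0.7,[-40,0,0],0],
    [0.7,[-40,0,0],0],
    [0.7,[0,0,0],0]
  ]
}}

```text
clock: 10.53
tool_pos: [0.6202, -0.0774, 0.3095]
eef_rot: [[-0.095, 0.995, 0.009], [0.995, 0.095, -0.006], [-0.007, 0.008, -1.0]]
force: [-0.5, -1.4, 0.6]
gripper_width: 0.0597
grasp_force: 0.0
```

```bash
python3 - <<'E'
from h import *
to((.59,.216,.2))
a=viewer.camera("scene");b=viewer.camera("top")
A=cv2.resize(a["img"][150:250,340:460,::-1],None,fx=4,fy=4,interpolation=2)
B=cv2.resize(b["img"][135:245,200:280,::-1],None,fx=4,fy=4,interpolation=2)
im=np.zeros((440,800,3),np.uint8);im[:400,:480]=A;im[:,480:]=B
cv2.imwrite("pics/open.png",im)
for n in("top","scene"):
  for q in("flat1","round1"):
    for r in regions_of(q,n):
        ys,xs=np.nonzero(r["region"]);print(n,q,round(r["confidence"],2),np.round(r["rect"]),len(xs),xs.mean(),ys.mean())
E
```

```text
(0.59, 0.216, 0.2) -> tool mm [295.6  -3.  107.4]
yaw of tool y deg 5.460223018674982 w 0.05973963982407374 F [-0.5134 -1.4204  0.5806] g 0.0 t 10.5333
top flat1 0.68 [218. 163. 236. 177.] 146 226.3013698630137 169.96575342465752
top flat1 0.61 [239. 164. 258. 174.] 156 248.60897435897436 168.09615384615384
top round1 0.62 [224. 190. 231. 196.] 32 227.375 192.84375
top round1 0.4 [245. 187. 256. 194.] 53 249.0566037735849 191.71698113207546
scene flat1 0.69 [384. 220. 396. 227.] 87 388.8390804597701 221.01149425287358
scene flat1 0.59 [350. 130. 466. 244.] 6652 409.4392663860493 187.84921828021646
scene flat1 0.48 [399. 210. 414. 224.] 157 406.5541401273885 217.4140127388535
```

View pics/open.png

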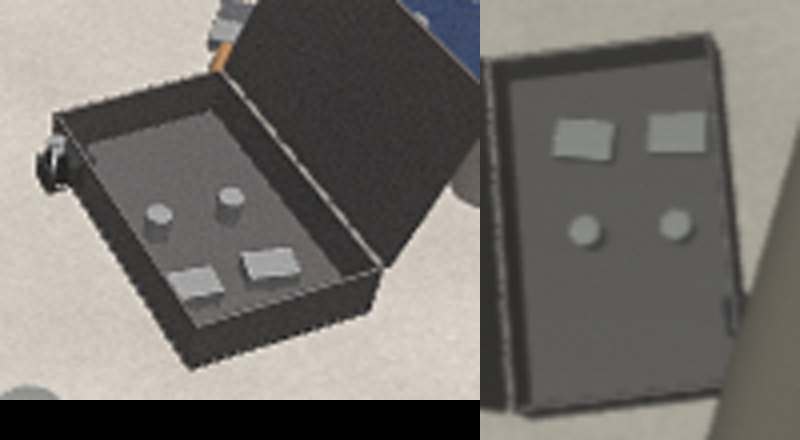

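Two flats lie at the far end (top crop (583,140) and (678,132)), two rounds nearer at (587,231) and (677,225); no third flat.

```bash
cat > flats.py <<'E'
from h import *
def steel(c,poly_w,thr):
    P=np.int32([proj(c,p) for p in poly_w]); m=cv2.fillPoly(np.zeros((400,640),np.uint8),[P],1)
    return (c["img"].mean(2)>thr)&(m>0)
E
python3 - <<'E'
from flats import *
b=viewer.camera("top");a=viewer.camera("scene")
cx,cy=np.array([-.108,.994]),np.array([.994,.108]);o=np.array([.590,.216])
poly=[np.r_[o+i*.088*cx+j*.14*cy,.025] for i,j in((1,1),(1,-1),(-1,-1),(-1,1))]
for c,n in((b,"top"),(a,"scene")):
    g=cv2.resize(c["img"].mean(2).astype(np.float32),None,fx=4,fy=4,interpolation=2)
    P=np.int32([proj(c,p)*4 for p in poly]);m=cv2.fillPoly(np.zeros(g.shape,np.uint8),[P],1)
    k=np.uint8((g>125)*m);  # bright steel
    print(n,"floor",np.median(g[m>0]),"max",g[m>0].max())
    N,L,st,ce=cv2.connectedComponentsWithStats(k)
    for i in range(1,N):
        if st[i,4]<200: continue
        cnt=max(cv2.findContours(np.uint8(L==i),0,2)[0],key=cv2.contourArea)[:,0]
        (u,v)=ce[i];z=.025 
        W=np.array([at_z(c,(p[0]+.5)/4-.5,(p[1]+.5)/4-.5,z)[:2] for p in cnt])*1000
        r=cv2.minAreaRect(np.float32(W));print(st[i,4],"rect",np.round(r[0],1),np.round(r[1],1),round(r[2],1), "z.035",at_z(c,u/4-.4,v/4-.4,.035))
E
```

```text
top floor 91.40735 max 141.92737
1796 rect [671.  171.4] [44.4 31.6] 88.6 z.035 [0.6676 0.1692 0.035 ]
1752 rect [667.3 251.9] [46.4 32. ] 84.3 z.035 [0.6642 0.2488 0.035 ]
479 rect [590.6 172. ] [19.9 19.4] 0.7 z.035 [0.5886 0.1701 0.035 ]
487 rect [587.5 248.6] [20.4 20.6] 44.5 z.035 [0.5854 0.2464 0.035 ]
scene floor 102.660484 max 190.48453
374 rect [576.8 251.5] [25.1 23.7] 2.5 z.035 [0.5856 0.2465 0.035 ]
397 rect [580.3 175.1] [25.5 24. ] 24.5 z.035 [0.589  0.1708 0.035 ]
1396 rect [667.6 251.9] [50.  35.4] 83.5 z.035 [0.6755 0.2462 0.035 ]
1322 rect [671.4 174.5] [46.5 35.5] 89.5 z.035 [0.6792 0.1698 0.035 ]
```

Request:
{"op": "jog_arm", "data": {
  "rows": [
    [0.7,[0,0,0],0.112],
    [0.7,[0,0,0],0]
  ]
}}

```text
clock: 11.1
tool_pos: [0.6197, -0.0639, 0.3053]
eef_rot: [[0.002, 1.0, 0.0], [1.0, -0.002, 0.0], [0.0, 0.0, -1.0]]
force: [0.6, 0.1, 0.7]
gripper_width: 0.0601
grasp_force: 0.0
```

```bash
python3 -c "
from h import *
to((.671,.173,.004))"
```

```text
(0.671, 0.173, 0.004) -> tool mm [236.9  50.7 301.4]
yaw of tool y deg -0.11711299788895035 w 0.06005358111306375 F [0.6356 0.0949 0.7023] g 0.0 t 11.1
```

Request:
{"op": "jog_arm", "data": {
  "rows": [
    [0.7,[30,6,0],0],
    [0.7,[34,8,0],0],
    [0.7,[34,7,0],0],
    [0.7,[34,7,20],0],
    [0.7,[35,8,30],0],
    [0.7,[35,8,30],0],
    [0.7,[35,7,30],0],
    [0.7,[0,0,30],0],
    [0.7,[0,0,30],0],
    [0.7,[0,0,30],0],
    [0.7,[0,0,30],0],
    [0.7,[0,0,0],0],
    [0.7,[0,0,0],0],
    [0.7,[0,0,0],0]
  ]
}}

```text
clock: 12.27
tool_pos: [0.6698, 0.1608, 0.0869]
eef_rot: [[0.0, 1.0, 0.003], [1.0, -0.0, 0.001], [0.001, 0.003, -1.0]]
force: [-0.1, 0.8, -0.2]
gripper_width: 0.0597
grasp_force: 0.0
```

```bash
python3 -c "
from h import *
to((.671,.173,.004))"
```

```text
(0.671, 0.173, 0.004) -> tool mm [12.1  1.  82.9]
yaw of tool y deg -0.026724236872675222 w 0.05966507250480304 F [-0.1461  0.784  -0.2196] g 0.0 t 12.2667
```

Request:
{"op": "jog_arm", "data": {
  "rows": [
    [0.7,[12,1,20],0],
    [0.7,[0,0,20],0],
    [0.7,[0,0,20],0],
    [0.7,[0,0,12],0],
    [0.7,[0,0,10],0],
    [0.7,[0,0,0],0],
    [0.7,[0,0,0],0]
  ]
}}

```text
clock: 12.85
tool_pos: [0.6703, 0.1723, 0.0041]
eef_rot: [[0.002, 1.0, 0.001], [1.0, -0.002, 0.0], [0.0, 0.001, -1.0]]
force: [0.5, 0.3, 0.1]
gripper_width: 0.06
grasp_force: 0.0
```

Request:
{"op": "jog_arm", "data": {
  "rows": [
    [0,[0,0,0],0],
    [0,[0,0,0],0],
    [0,[0,0,0],0],
    [0,[0,0,0],0],
    [0,[0,0,0],0],
    [0,[0,0,0],0]
  ],
  "newtons": 60
}}

```text
clock: 13.35
tool_pos: [0.6706, 0.1725, 0.0048]
eef_rot: [[0.002, 1.0, 0.002], [1.0, -0.002, 0.001], [0.001, 0.002, -1.0]]
force: [-1.2, -1.2, 5.8]
gripper_width: 0.033
grasp_force: 62.1
```

Request:
{"op": "jog_arm", "data": {
  "rows": [
    [0,[0,0,-10],0],
    [0,[0,0,-20],0],
    [0,[0,0,-30],0],
    [0,[0,0,-30],0],
    [0,[0,0,-30],0],
    [0,[-20,-3,-30],0],
    [0,[-30,-3,0],0],
    [0,[-30,-3,0],0],
    [0,[-30,-3,0],0],
    [0,[-30,-3,0],0],
    [0,[-30,-3,0],0],
    [0,[-30,-3,0],0],
    [0,[-30,-3,0],0],
    [0,[-30,-3,0],0],
    [0,[-30,-3,0],0],
    [0,[-30,-3,0],0],
    [0,[-20,-3,0],0],
    [0,[0,0,0],0],
    [0,[0,0,0],0],
    [0,[0,0,0],0]
  ]
}}

```text
clock: 15.02
tool_pos: [0.6328, -0.1663, 0.1528]
eef_rot: [[0.001, 1.0, -0.0], [1.0, -0.001, 0.002], [0.002, -0.0, -1.0]]
force: [-0.2, 0.5, -2.3]
gripper_width: 0.0329
grasp_force: 61.1
```

```bash
python3 - <<'E'
from h import *
to((.6377,-.169,.0785))
c=viewer.camera("scene"); s=arm.sense();p=s["tool_pos"]
u=proj(c,p).astype(int);print(u)
save(c,"held.png",(u[0]-50,u[1]-40,u[0]+50,u[1]+40),6)
R=s["eef_rot"]
for z in(0,-.020):
  for i,j in((1,1),(1,-1),(-1,-1),(-1,1)):
    print((proj(c,p+R@np.array([i*.025,j*.017,z]))-[u[0]-50,u[1]-40])*6)
E
```

```text
(0.6377, -0.169, 0.0785) -> tool mm [-2.8  5.  74.3]
yaw of tool y deg -0.07680847847340463 w 0.032898599998644654 F [-0.2283  0.5167 -2.3473] g 61.05851769447327 t 15.0167
[294 206]
[351.234  257.5558]
[337.5868 215.2577]
[250.8707 232.3615]
[262.9506 275.2984]
[349.7116 232.6743]
[335.9385 190.3685]
[248.2214 207.4865]
[260.3905 250.4387]
```

View pics/held.png

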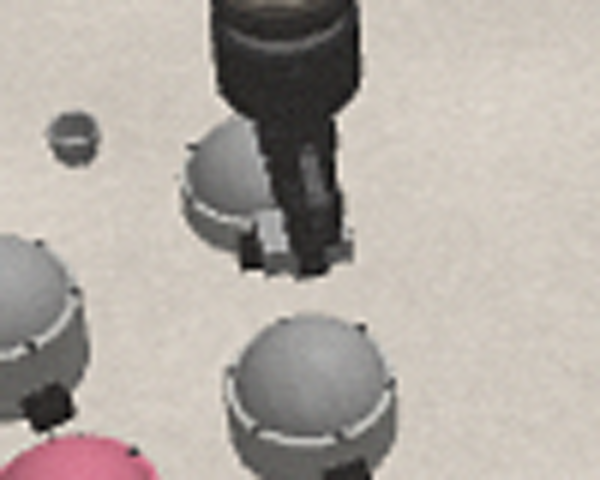

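The held weight sits centred under the fingers (crop x 258–354 vs predicted 262–351). Lowering onto the 78 mm dome.

Request:
{"op": "jog_arm", "data": {
  "rows": [
    [0,[-1.5,2.5,18],0],
    [0,[-1.3,2.5,18],0],
    [0,[0,0,18],0],
    [0,[0,0,10],0],
    [0,[0,0,4],0],
    [0,[0,0,2],0],
    [0,[0,0,2],0],
    [0,[0,0,0],0],
    [0,[0,0,0],0]
  ]
}}

```text
clock: 15.82
tool_pos: [0.6385, -0.1705, 0.082]
eef_rot: [[0.002, 1.0, 0.002], [1.0, -0.002, -0.0], [-0.0, 0.002, -1.0]]
force: [0.6, -1.5, -2.5]
gripper_width: 0.0325
grasp_force: 61.0
```

```bash
python3 -c "
from h import *
to((.6377,-.169,.0785))"
```

```text
(0.6377, -0.169, 0.0785) -> tool mm [ 1.5 -0.8  3.5]
yaw of tool y deg -0.10730787077967646 w 0.03249547434046035 F [ 0.603  -1.4511 -2.4712] g 60.990586280822754 t 15.8167
```

Request:
{"op": "jog_arm", "data": {
  "rows": [
    [0,[1,-0.8,1.5],0],
    [0,[0,0,1],0],
    [0,[0,0,0],0],
    [0,[0,0,0],0]
  ]
}}

```text
clock: 16.15
tool_pos: [0.637, -0.1693, 0.0786]
eef_rot: [[0.002, 1.0, 0.0], [1.0, -0.002, 0.0], [0.0, 0.0, -1.0]]
force: [1.0, -0.2, -1.6]
gripper_width: 0.0327
grasp_force: 61.0
```

Request:
{"op": "jog_arm", "data": {
  "rows": [
    [0,[0,0,0.7],0],
    [0,[0,0,0],0],
    [0,[0,0,0],0]
  ]
}}

```text
clock: 16.4
tool_pos: [0.637, -0.1693, 0.0778]
eef_rot: [[0.002, 1.0, 0.0], [1.0, -0.002, 0.0], [0.0, 0.0, -1.0]]
force: [-0.0, -0.1, -3.3]
gripper_width: 0.0327
grasp_force: 61.0
```

Request:
{"op": "jog_arm", "data": {
  "rows": [
    [0,[0,0,0.7],0],
    [0,[0,0,0],0],
    [0,[0,0,0],0]
  ]
}}

```text
clock: 16.65
tool_pos: [0.6371, -0.1693, 0.0777]
eef_rot: [[0.002, 1.0, 0.0], [1.0, -0.002, 0.0], [0.0, 0.0, -1.0]]
force: [-1.0, 0.2, 1.4]
gripper_width: 0.0327
grasp_force: 61.7
```

Request:
{"op": "jog_arm", "data": {
  "rows": [
    [0,[0,0,0.7],0],
    [0,[0,0,0],0],
    [0,[0,0,0],0]
  ]
}}

```text
clock: 16.9
tool_pos: [0.6371, -0.1694, 0.0776]
eef_rot: [[0.002, 1.0, 0.0], [1.0, -0.002, 0.001], [0.001, 0.0, -1.0]]
force: [-2.3, 1.5, 6.6]
gripper_width: 0.033
grasp_force: 62.3
```

Request:
{"op": "jog_arm", "data": {
  "rows": [
    [0,[0,0,-0.9],0],
    [0,[0,0,0],0],
    [0.41,[0,0,0],0],
    [0.43,[0,0,0],0],
    [0.46,[0,0,0],0],
    [0.5,[0,0,0],0],
    [0.6,[0,0,0],0],
    [0.7,[0,0,0],0],
    [0.7,[0,0,0],0],
    [0.7,[0,0,-4],0],
    [0.7,[0,0,-10],0],
    [0.7,[0,0,-20],0],
    [0.7,[0,0,-30],0],
    [0.7,[0,0,-30],0],
    [0.7,[20,0,-30],0],
    [0.7,[30,0,0],0],
    [0.7,[40,0,0],0],
    [0.7,[40,0,0],0],
    [0.7,[0,0,0],0],
    [0.7,[0,0,0],0]
  ]
}}

```text
clock: 18.57
tool_pos: [0.6378, -0.0349, 0.202]
eef_rot: [[-0.005, 1.0, 0.001], [1.0, 0.005, 0.002], [0.002, 0.001, -1.0]]
force: [-0.1, -1.9, -1.1]
gripper_width: 0.0598
grasp_force: 0.0
```

```bash
cat > chk.py <<'E'
from flats import *
def comps(poly,z,thr,mn=150,names=("top","scene")):
    for n in names:
        c=viewer.camera(n)
        g=cv2.resize(c["img"].mean(2).astype(np.float32),None,fx=4,fy=4,interpolation=2)
        P=np.int32([proj(c,p)*4 for p in poly]);m=cv2.fillPoly(np.zeros(g.shape,np.uint8),[P],1)
        N,L,st,ce=cv2.connectedComponentsWithStats(np.uint8((g>thr)*m))
        for i in range(1,N):
            if st[i,4]<mn: continue
            cnt=max(cv2.findContours(np.uint8(L==i),0,2)[0],key=cv2.contourArea)[:,0]
            W=np.array([at_z(c,(p[0]+.5)/4-.5,(p[1]+.5)/4-.5,z)[:2] for p in cnt])*1000
            r=cv2.minAreaRect(np.float32(W));print(n,st[i,4],np.round(r[0],1),np.round(r[1],1),round(r[2],1))
def case():
    cx,cy=np.array([-.108,.994]),np.array([.994,.108]);o=np.array([.590,.216])
    comps([np.r_[o+i*.088*cx+j*.14*cy,.025] for i,j in((1,1),(1,-1),(-1,-1),(-1,1))],.025,125)
def cells(n):
    a=viewer.camera("scene");b=viewer.camera("top")
    A=cv2.resize(a["img"][165:255,215:315,::-1],None,fx=4,fy=4,interpolation=2)
    B=cv2.resize(b["img"][150:250,330:430,::-1],None,fx=4,fy=4,interpolation=2)
    im=np.zeros((400,800,3),np.uint8);im[:360,:400]=A;im[:,400:]=B;cv2.imwrite("pics/"+n,im)
E
python3 -c "
from chk import *
cells('c1.png');case();to((.6675,.252,.004))
for n in ('top','scene'):print([(round(r['confidence'],2),np.round(r['rect'])) for r in boxes_of('flat1',n)])"
```

```text
top 1779 [667.3 251.9] [46.5 32. ] 84.0
top 493 [590.9 171.8] [20.5 20.7] 80.4
top 499 [587.7 248.4] [20.4 21.2] 44.6
scene 373 [576.7 252. ] [24.1 24.5] 66.1
scene 404 [580.6 175.6] [25.3 24.4] 35.3
scene 1400 [667.6 251.9] [50.  35.6] 83.5
(0.6675, 0.252, 0.004) -> tool mm [294.1  28.8 197.7]
yaw of tool y deg -0.2874548298834077 w 0.059740164968490564 F [-0.1275 -1.0298 -0.6845] g 0.0 t 18.7667
[(0.71, array([336., 217., 366., 251.])), (0.69, array([217., 161., 233., 177.])), (0.58, array([342., 165., 361., 177.]))]
[(0.71, array([399., 212., 412., 224.])), (0.63, array([289., 215., 302., 228.]))]
```

View pics/c1.png

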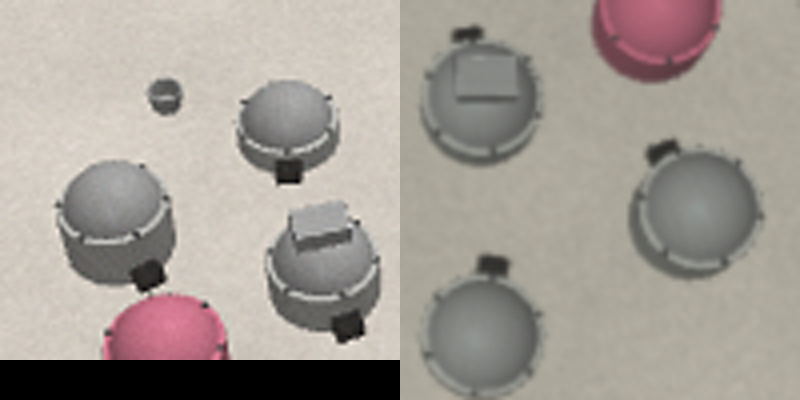

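```bash
python3 - <<'E'
from h import *
a=viewer.camera("scene");b=viewer.camera("top")
for c,o,s in((a,(215,165),0),(b,(330,150),400)):
    for z in(.0785,.0985):
        print([np.round((proj(c,(.6377+j*.017,-.169+i*.025,z))-o)*4+[s,0]).tolist() for i,j in((0,0),(1,1),(1,-1),(-1,-1),(-1,1))])
    im=cv2.resize(c["img"][:,:,::-1],None,fx=4,fy=4,interpolation=2)
    x0,y0=[int(4*t) for t in np.array(o)];
    for i,j in((0,0),(1,1),(1,-1),(-1,-1),(-1,1)):
        p=proj(c,(.6377+j*.017,-.169+i*.025,.0985))*4+1.5; cv2.circle(im,(int(p[0]),int(p[1])),2,(0,0,255),-1)
    q=(proj(c,(.6377,-.169,.0985))*4).astype(int)
    cv2.imwrite("pics/t%d.png"%s,cv2.resize(im[q[1]-80:q[1]+120,q[0]-100:q[0]+100],None,fx=2,fy=2))
x=np.hstack([cv2.imread("pics/t0.png"),cv2.imread("pics/t400.png")]);cv2.imwrite("pics/bal1.png",x)
E
```

```text
[[318.0, 230.0], [351.0, 239.0], [342.0, 211.0], [286.0, 222.0], [294.0, 251.0]]
[[317.0, 215.0], [350.0, 224.0], [341.0, 195.0], [285.0, 207.0], [293.0, 235.0]]
[[483.0, 83.0], [451.0, 63.0], [452.0, 104.0], [514.0, 102.0], [513.0, 62.0]]
[[484.0, 76.0], [452.0, 56.0], [454.0, 97.0], [516.0, 96.0], [515.0, 55.0]]
```

View pics/bal1.png

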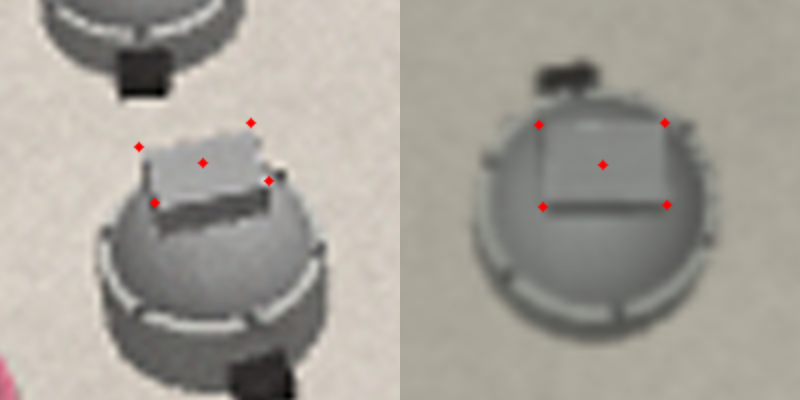

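```bash
cat > tilt.py <<'E'
from h import *
from scipy.optimize import minimize
from scipy.spatial.transform import Rotation as Ro
def measure(X,Y,H,yaw,off=(0,0),S=6):
    cs=[viewer.camera("scene"),viewer.camera("top")]
    def quads(p):
        x,y,tx,ty,yw=p
        R=Ro.from_euler("xyz",[tx,ty,0]).as_matrix()@Ro.from_euler("z",yw).as_matrix()
        ctr=np.array([x,y,H+.010]) # box centre
        return [ctr+R@np.array([i*.025,j*.017,.010]) for i,j in((1,1),(1,-1),(-1,-1),(-1,1))],[ctr+R@np.array([i*.025,j*.017,k*.010]) for i in(1,-1) for j in(1,-1) for k in(1,-1)]
    gs=[]
    for c in cs:
        u=proj(c,(X,Y,H+.02)).astype(int);o=u-[16,14]
        g=cv2.resize(c["img"][o[1]:o[1]+32,o[0]:o[0]+32].mean(2).astype(np.float32),None,fx=S,fy=S,interpolation=2)
        gs.append((c,o,g))
    def cost(p,full=False):
        q,_=quads(p);s=0
        _,allp=quads(p)
        for c,o,g in gs:
            f=lambda P:np.int32(np.round(((np.array([proj(c,w) for w in P])-o+.5)*S)*16))
            m=cv2.fillPoly(np.zeros(g.shape,np.uint8),[f(q)],1,shift=4)
            h=cv2.fillConvexPoly(np.zeros(g.shape,np.uint8),cv2.convexHull(f(allp)),1,shift=4)
            ring=cv2.dilate(h,np.ones((2*S+1,2*S+1)))
            l=m+(h>0)*1+(ring>0)*1  # 3 top,2 side,1 ring
            for k in(3,2):
                if (l==k).sum()>5: s+=((g[l==k]-np.median(g[l==k])).clip(-30,30)**2).sum()
            # contrast across top face border
            s-=0
            if (l==3).sum()>5:
                er=cv2.erode(m,np.ones((S+1,S+1)));inn=(m>0)&(er==0)
                dl=cv2.dilate(m,np.ones((S+1,S+1)));out=(dl>0)&(m==0)
                s-=300*abs(g[inn].mean()-g[out].mean())*1.0*36
        return s/1e4
    best=None
    for a in(-.1,0,.1):
      for b in(-.1,0,.1):
        p0=np.array([X+off[0],Y+off[1],a,b,yaw]);sx=np.vstack([p0]+[p0+d for d in np.diag([.003,.003,.08,.08,.05])])
        r=minimize(cost,p0,method="Nelder-Mead",options=dict(initial_simplex=sx,maxiter=250,xatol=1e-4))
        if best is None or r.fun<best.fun:best=r
    p=best.x;print("centre-crown mm",(p[:2]-[X,Y])*1000,"tilt deg about x,y",np.degrees(p[2:4]),"yaw",np.degrees(p[4]),best.fun)
    return p
E
python3 -c "
from tilt import *
measure(.6377,-.169,.078,np.pi/2)
measure(.6377,-.169,.078,np.pi/2)"
```

```text
centre-crown mm [2.1585 0.7024] tilt deg about x,y [2.0122 0.1093] yaw 87.46927828326818 136.50038146972656
centre-crown mm [2.508  0.6158] tilt deg about x,y [ 0.639  -0.9104] yaw 88.13170186214198 133.23855590820312
```

Request:
{"op": "jog_arm", "data": {
  "rows": [
    [0.7,[0,0,0],0.1],
    [0.7,[25,0,0],0],
    [0.7,[35,0,0],0],
    [0.7,[40,-1,0],0],
    [0.7,[40,-1,0],0],
    [0.7,[40,-1,0],0],
    [0.7,[40,-1,10],0],
    [0.7,[35,0,20],0],
    [0.7,[25,0,25],0],
    [0.7,[15,0,25],0],
    [0.7,[0,0,25],0],
    [0.7,[0,0,5],0],
    [0.7,[0,0,0],0],
    [0.7,[0,0,0],0],
    [0.7,[0,0,0],0]
  ]
}}

```text
clock: 20.42
tool_pos: [0.6651, 0.2534, 0.0938]
eef_rot: [[0.104, 0.995, 0.004], [0.995, -0.104, 0.001], [0.001, 0.003, -1.0]]
force: [-0.1, 1.4, 0.9]
gripper_width: 0.0597
grasp_force: 0.0
```

```bash
python3 -c "
from h import *
to((.6675,.252,.004))
print([np.round(r['rect']) for r in boxes_of('flat1','scene')])"
```

```text
(0.6675, 0.252, 0.004) -> tool mm [-1.2  2.3 89.8]
yaw of tool y deg -5.950023780004149 w 0.059749372873192014 F [-0.1041  1.4206  0.8603] g 0.0 t 20.4167
[array([290., 217., 301., 230.]), array([400., 208., 414., 223.])]
```

Request:
{"op": "jog_arm", "data": {
  "rows": [
    [0.7,[-1,2,20],0],
    [0.7,[0,0,20],0],
    [0.7,[0,0,20],0],
    [0.7,[0,0,15],0],
    [0.7,[0,0,10],0],
    [0.7,[0,0,4.5],0],
    [0.7,[0,0,0],0],
    [0.7,[0,0,0],0],
    [0,[0,0,0],0],
    [0,[0,0,0],0],
    [0,[0,0,0],0],
    [0,[0,0,0],0],
    [0,[0,0,0],0],
    [0,[0,0,0],0]
  ]
}}

```text
clock: 21.63
tool_pos: [0.6665, 0.2539, 0.0047]
eef_rot: [[0.102, 0.995, 0.003], [0.995, -0.102, 0.002], [0.002, 0.002, -1.0]]
force: [-1.3, 0.8, 6.5]
gripper_width: 0.033
grasp_force: 65.3
```

Request:
{"op": "jog_arm", "data": {
  "rows": [
    [0,[0,0,-10],0],
    [0,[0,0,-20],0],
    [0,[0,0,-30],0],
    [0,[0,0,-35],0],
    [0,[0,0,-35],0],
    [0,[-20,-8,-30],0],
    [0,[-30,-13,0],0],
    [0,[-33,-14,0],0],
    [0,[-33,-14,0],0],
    [0,[-33,-14,0],0],
    [0,[-33,-14,0],0],
    [0,[-33,-14,0],0],
    [0,[-33,-14,0],0],
    [0,[-33,-14,0],0],
    [0,[-33,-14,0],0],
    [0,[-33,-14,0],0],
    [0,[-33,-14,0],0],
    [0,[-33,-14,0],0],
    [0,[-30,-12,0],0],
    [0,[-20,-8,0],0]
  ]
}}

```text
clock: 23.3
tool_pos: [0.4214, -0.1906, 0.1623]
eef_rot: [[0.106, 0.994, 0.0], [0.994, -0.106, 0.0], [0.0, 0.0, -1.0]]
force: [0.3, 0.2, -2.2]
gripper_width: 0.033
grasp_force: 62.3
```

Request:
{"op": "jog_arm", "data": {
  "rows": [
    [0,[-4,0,0],0],
    [0,[0,0,0],0],
    [0,[0,0,0],0],
    [0,[0,0,0],0]
  ]
}}

```text
clock: 23.63
tool_pos: [0.4244, -0.1901, 0.1619]
eef_rot: [[0.1, 0.995, 0.0], [0.995, -0.1, 0.001], [0.001, 0.0, -1.0]]
force: [0.4, -0.5, -3.7]
gripper_width: 0.0327
grasp_force: 62.2
```

```bash
python3 - <<'E'
from h import *
to((.4412,-.162,.066))
c=viewer.camera("scene"); s=arm.sense();p=s["tool_pos"];R=s["eef_rot"]
u=proj(c,p).astype(int);o=u-[25,20]
im=cv2.resize(c["img"][o[1]:o[1]+40,o[0]:o[0]+50,::-1],None,fx=12,fy=12,interpolation=2)
for z in(0,-.020):
  for i,j in((1,1),(-1,1)):
    q=(proj(c,p+R@np.array([i*.025,j*.017,z]))-o+.5)*12;cv2.circle(im,(int(q[0]),int(q[1])),3,(0,0,255),-1)
cv2.imwrite("pics/held2.png",im)
E
```

```text
(0.4412, -0.162, 0.066) -> tool mm [29.5 13.9 95.9]
yaw of tool y deg -5.717846519344288 w 0.03272985098026071 F [ 0.3999 -0.4634 -3.7   ] g 62.240824699401855 t 23.6333
```

View pics/held2.png

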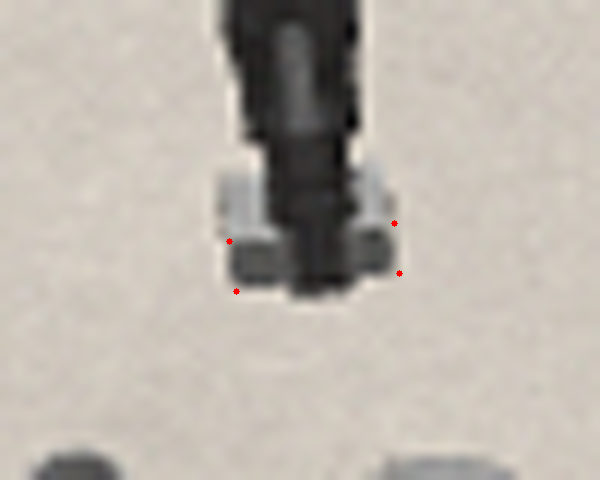

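Request:
{"op": "jog_arm", "data": {
  "rows": [
    [0,[10,5,0],0],
    [0,[10,5,10],0],
    [0,[9.5,4,20],0],
    [0,[0,0,25],0],
    [0,[0,0,20],0],
    [0,[0,0,12],0],
    [0,[0,0,6],0],
    [0,[0,0,0],0],
    [0,[0,0,0],0],
    [0,[0,0,0],0]
  ]
}}

```text
clock: 24.52
tool_pos: [0.4417, -0.1633, 0.0695]
eef_rot: [[0.101, 0.995, 0.002], [0.995, -0.101, -0.0], [-0.0, 0.002, -1.0]]
force: [0.9, 0.2, -3.3]
gripper_width: 0.0328
grasp_force: 62.1
```

```bash
python3 -c "
from h import *
to((.4412,-.162,.063))"
```

```text
(0.4412, -0.162, 0.063) -> tool mm [ 1.3 -0.6  6.5]
yaw of tool y deg -5.806299077095531 w 0.03279689670508567 F [ 0.8632  0.22   -3.2941] g 62.126044034957886 t 24.5167
```

Request:
{"op": "jog_arm", "data": {
  "rows": [
    [0,[1.2,-0.6,2.5],0],
    [0,[0,0,2],0],
    [0,[0,0,1.2],0],
    [0,[0,0,0],0],
    [0,[0,0,0],0]
  ]
}}

```text
clock: 24.93
tool_pos: [0.4402, -0.1622, 0.0632]
eef_rot: [[0.102, 0.995, 0.0], [0.995, -0.102, 0.0], [0.0, 0.0, -1.0]]
force: [0.4, -0.0, -2.6]
gripper_width: 0.0327
grasp_force: 62.1
```

Request:
{"op": "jog_arm", "data": {
  "rows": [
    [0,[0,0,0.7],0],
    [0,[0,0,0],0],
    [0,[0,0,0],0]
  ]
}}

```text
clock: 25.18
tool_pos: [0.4403, -0.1623, 0.0625]
eef_rot: [[0.102, 0.995, 0.0], [0.995, -0.102, 0.0], [0.0, 0.0, -1.0]]
force: [-0.5, -0.1, -3.2]
gripper_width: 0.0326
grasp_force: 62.1
```

Request:
{"op": "jog_arm", "data": {
  "rows": [
    [0,[0,0,0.7],0],
    [0,[0,0,0],0],
    [0,[0,0,0],0]
  ]
}}

```text
clock: 25.43
tool_pos: [0.4403, -0.1623, 0.0623]
eef_rot: [[0.102, 0.995, 0.0], [0.995, -0.102, 0.001], [0.001, 0.0, -1.0]]
force: [-2.3, 0.7, 6.0]
gripper_width: 0.0329
grasp_force: 63.4
```

Request:
{"op": "jog_arm", "data": {
  "rows": [
    [0,[0,0,-0.6],0],
    [0,[0,0,0],0],
    [0.41,[0,0,0],0],
    [0.43,[0,0,0],0],
    [0.46,[0,0,0],0],
    [0.5,[0,0,0],0],
    [0.6,[0,0,0],0],
    [0.7,[0,0,0],0],
    [0.7,[0,0,0],0],
    [0.7,[0,0,-4],0],
    [0.7,[0,0,-10],0],
    [0.7,[0,0,-20],0],
    [0.7,[0,0,-30],0],
    [0.7,[0,0,-30],0],
    [0.7,[0,0,-30],0],
    [0.7,[30,0,-30],0],
    [0.7,[40,0,-30],0],
    [0.7,[40,0,0],0],
    [0.7,[30,0,0],0],
    [0.7,[0,0,0],0]
  ]
}}

```text
clock: 27.1
tool_pos: [0.4546, -0.023, 0.2421]
eef_rot: [[0.091, 0.996, 0.002], [0.996, -0.091, 0.004], [0.004, 0.002, -1.0]]
force: [0.6, 0.5, 0.2]
gripper_width: 0.0596
grasp_force: 0.0
```

Request:
{"op": "jog_arm", "data": {
  "rows": [
    [0.7,[40,0,0],0],
    [0.7,[40,0,0],0],
    [0.7,[40,0,0],0],
    [0.7,[0,0,0],0],
    [0.7,[0,0,0],0],
    [0.7,[0,0,0],0]
  ]
}}

```text
clock: 27.6
tool_pos: [0.4658, 0.0882, 0.2411]
eef_rot: [[0.102, 0.995, 0.0], [0.995, -0.102, -0.001], [-0.001, 0.0, -1.0]]
force: [0.0, -0.8, -0.2]
gripper_width: 0.0596
grasp_force: 0.0
```

```bash
python3 - <<'E'
from tilt import *
import chk
to((.59,.216,.3))
measure(.6377,-.169,.078,np.pi/2); measure(.441,-.1637,.063,np.radians(84))
a=viewer.camera("scene");b=viewer.camera("top");T=[]
for X,Y,H,yw in((.6377,-.169,.078,90),(.441,-.1637,.063,84)):
  for c in(a,b):
    im=cv2.resize(c["img"][:,:,::-1],None,fx=6,fy=6,interpolation=2);l=np.radians(yw)
    ex=np.array([np.cos(l),np.sin(l),0]);ey=np.array([-ex[1],ex[0],0])
    for i,j in((0,0),(1,1),(1,-1),(-1,-1),(-1,1)):
        p=(proj(c,np.array([X,Y,H+.02])+i*.025*ex+j*.017*ey)+.5)*6; cv2.circle(im,(int(p[0]),int(p[1])),2,(0,0,255),-1)
    q=(proj(c,(X,Y,H+.01))*6).astype(int)
    T.append(im[q[1]-100:q[1]+180,q[0]-140:q[0]+140])
cv2.imwrite("pics/bal2.png",np.vstack([np.hstack(T[:2]),np.hstack(T[2:])]))
chk.case()
E
```

```text
(0.59, 0.216, 0.3) -> tool mm [139.8 110.5 -58.9]
yaw of tool y deg -5.868986468139851 w 0.05961366992460467 F [ 0.0158 -0.8323 -0.2142] g 0.0 t 27.6
centre-crown mm [2.5066 0.6275] tilt deg about x,y [ 0.6724 -0.9037] yaw 88.12997241446185 126.78563690185547
centre-crown mm [ 2.2573 -0.5114] tilt deg about x,y [ 0.5918 -1.0682] yaw 83.8796771613873 92.92594909667969
scene 368 [576.5 252.1] [24.1 23.4] 74.5
scene 400 [580.2 175.4] [26.  23.8] 33.3
```

View pics/bal2.png

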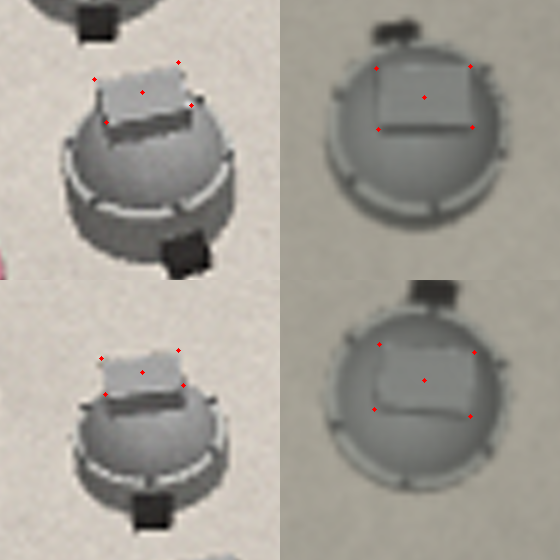

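Request:
{"op": "jog_arm", "data": {
  "rows": [
    [0.7,[0,0,-35],-0.106],
    [0.7,[0,0,-35],-0.106],
    [0.7,[20,9,0],0],
    [0.7,[32,14,0],0],
    [0.7,[32,14,0],0],
    [0.7,[32,15,0],0],
    [0.7,[32,15,0],0],
    [0.7,[32,14,0],0],
    [0.7,[32,14,0],0],
    [0.7,[32,14,0],0],
    [0.7,[32,14,0],0],
    [0.7,[32,14,0],0],
    [0.7,[0,0,0],0],
    [0.7,[0,0,0],0],
    [0.7,[0,0,0],0]
  ]
}}

```text
clock: 29.25
tool_pos: [0.5684, 0.4094, 0.3103]
eef_rot: [[-0.109, 0.994, -0.0], [0.994, 0.109, -0.002], [-0.002, -0.0, -1.0]]
force: [0.8, -1.5, -0.3]
gripper_width: 0.0598
grasp_force: 0.0
```

```bash
python3 -c "
from h import *
to((.5683,.4097,.1801))"
```

```text
(0.5683, 0.4097, 0.1801) -> tool mm [  0.5  -0.1 130.2]
yaw of tool y deg 6.264091383995632 w 0.059831846193414744 F [ 0.8159 -1.4624 -0.2963] g 0.0 t 29.25
```

Spot on. Descend, grip, then reverse the arc.

Request:
{"op": "jog_arm", "data": {
  "rows": [
    [0.7,[0,0,30],0],
    [0.7,[0,0,30],0],
    [0.7,[0,0,30],0],
    [0.7,[0,0,25],0],
    [0.7,[0,0,15],0],
    [0.7,[0,0,0],0],
    [0.7,[0,0,0],0],
    [0,[0,0,0],0],
    [0,[0,0,0],0],
    [0,[0,0,0],0],
    [0,[0,0,0],0],
    [0,[0,0,0],0]
  ],
  "newtons": 30
}}

```text
clock: 30.25
tool_pos: [0.5681, 0.4117, 0.1826]
eef_rot: [[-0.11, 0.994, 0.001], [0.994, 0.11, 0.003], [0.003, 0.001, -1.0]]
force: [-2.4, 0.3, 5.0]
gripper_width: 0.0265
grasp_force: 29.5
```

Request:
{"op": "jog_arm", "data": {
  "rows": [
    [0,[-12,0,-7],0],
    [0,[-12,0,-6],0],
    [0,[-13,0,-5],0],
    [0,[-13,0,-4],0],
    [0,[-13,0,-3],0],
    [0,[-14,0,-2],0],
    [0,[-14,0,-1],0],
    [0,[-14,0,0],0],
    [0,[-14,0,2],0],
    [0,[-13,0,3],0],
    [0,[-13,0,4],0],
    [0,[0,0,0],0]
  ]
}}

```text
clock: 31.25
tool_pos: [0.5834, 0.2613, 0.2016]
eef_rot: [[-0.106, 0.994, -0.003], [0.994, 0.106, -0.003], [-0.003, -0.003, -1.0]]
force: [-8.5, -7.6, 12.2]
gripper_width: 0.0266
grasp_force: 31.8
```

Request:
{"op": "jog_arm", "data": {
  "rows": [
    [0,[-13,0,5],0],
    [0,[-12,0,6],0],
    [0,[-12,0,7],0],
    [0,[-11,0,8],0],
    [0,[-11,0,9],0],
    [0,[-10,0,10],0],
    [0,[-9,0,10],0],
    [0,[-8,0,11],0],
    [0,[-7,0,12],0],
    [0,[-6,0,12],0],
    [0,[-5,0,13],0],
    [0,[-3,0,9],0],
    [0,[0,0,0],0],
    [0,[0,0,0],0]
  ]
}}

```text
clock: 32.42
tool_pos: [0.5939, 0.1568, 0.0862]
eef_rot: [[-0.109, 0.994, -0.005], [0.994, 0.109, -0.004], [-0.004, -0.005, -1.0]]
force: [-3.7, -4.6, -2.9]
gripper_width: 0.0265
grasp_force: 31.9
```

Request:
{"op": "jog_arm", "data": {
  "rows": [
    [0,[0,0,3],0],
    [0,[0,0,2],0],
    [0,[0,0,0],0],
    [0,[0,0,0],0]
  ]
}}

```text
clock: 32.75
tool_pos: [0.594, 0.1568, 0.0856]
eef_rot: [[-0.108, 0.994, -0.005], [0.994, 0.108, -0.002], [-0.002, -0.006, -1.0]]
force: [-12.6, -5.8, 23.0]
gripper_width: 0.0265
grasp_force: 34.0
```

Request:
{"op": "jog_arm", "data": {
  "rows": [
    [0.6,[0,0,0],0],
    [0.6,[0,0,0],0],
    [0.6,[0,0,0],0],
    [0.6,[0,0,-20],0],
    [0.6,[0,0,-30],0],
    [0.6,[0,0,-10],0],
    [0,[0,0,0],0],
    [0,[0,0,0],0],
    [0,[0,0,0],0],
    [0,[0,0,10],0],
    [0,[0,0,10],0],
    [0,[0,0,5],0],
    [0,[0,0,0],0],
    [0,[0,0,0],0]
  ]
}}

```text
clock: 33.92
tool_pos: [0.5952, 0.1597, 0.1166]
eef_rot: [[-0.11, 0.994, -0.002], [0.994, 0.11, -0.001], [-0.001, -0.002, -1.0]]
force: [0.0, 0.2, 0.0]
gripper_width: 0.0001
grasp_force: 0.0
```

Request:
{"op": "jog_arm", "data": {
  "rows": [
    [0,[-4,0,3],0],
    [0,[0,0,2],0],
    [0,[0,0,2],0],
    [0,[0,0,0],0],
    [0,[0,0,0],0]
  ]
}}

```text
clock: 34.33
tool_pos: [0.5968, 0.1553, 0.1116]
eef_rot: [[-0.109, 0.994, 0.001], [0.994, 0.109, -0.0], [-0.0, 0.001, -1.0]]
force: [-1.6, -1.2, 3.4]
gripper_width: -0.0002
grasp_force: 2.2
```

Request:
{"op": "jog_arm", "data": {
  "rows": [
    [0,[0,0,2],0],
    [0,[0,0,2],0],
    [0,[0,0,0],0],
    [0,[0,0,0],0]
  ]
}}

```text
clock: 34.67
tool_pos: [0.5969, 0.1553, 0.1112]
eef_rot: [[-0.109, 0.994, 0.001], [0.994, 0.109, 0.002], [0.001, 0.001, -1.0]]
force: [-8.7, -3.5, 25.2]
gripper_width: 0.0001
grasp_force: 12.4
```

Request:
{"op": "jog_arm", "data": {
  "rows": [
    [0,[0,0,-20],0],
    [0,[0,0,-24],0],
    [0,[-27,-10,0],0],
    [0,[-27,-10,0],0],
    [0,[-27,-10,0],0],
    [0,[-27,-9,0],0],
    [0,[0,0,0],0],
    [0,[0,0,0],0],
    [0,[0,0,20],0],
    [0,[0,0,20],0],
    [0,[0,0,20],0],
    [0,[0,0,8],0],
    [0,[0,0,0],0],
    [0,[0,0,0],0]
  ]
}}

```text
clock: 35.83
tool_pos: [0.5697, 0.0453, 0.0828]
eef_rot: [[-0.111, 0.994, -0.0], [0.994, 0.111, 0.0], [0.0, -0.0, -1.0]]
force: [-0.0, -0.5, 0.7]
gripper_width: 0.0
grasp_force: 0.0
```

```bash
python3 -c "
from h import *
to((.513,.0874,.09))"
```

```text
(0.513, 0.0874, 0.09) -> tool mm [ 48.1 -51.7  -7.2]
yaw of tool y deg 6.375637709665102 w 2.1120554883358433e-05 F [-0.006  -0.4521  0.7269] g 0.0 t 35.8333
```

Request:
{"op": "jog_arm", "data": {
  "rows": [
    [0,[0,0,-8],0],
    [0,[7,0,0],0],
    [0,[7,1,0],0],
    [0,[8,2,0],0],
    [0,[9,3,0],0],
    [0,[10,0,0],0],
    [0,[10,-1,0],0],
    [0,[10,-2,0],0],
    [0,[11,-2,0],0],
    [0,[10,-6,0],0],
    [0,[9,-7,0],0],
    [0,[5,-7,0],0],
    [0,[5,-7,0],0],
    [0,[1,-6,0],0],
    [0,[0,-2,0],0],
    [0,[0,0,0],0],
    [0,[0,0,0],0]
  ]
}}

```text
clock: 37.25
tool_pos: [0.5246, 0.1426, 0.0911]
eef_rot: [[-0.11, 0.994, 0.001], [0.994, 0.11, 0.001], [0.001, 0.001, -1.0]]
force: [0.6, 1.1, 1.0]
gripper_width: -0.0002
grasp_force: 0.5
```

```bash
python3 -c "
from h import *
to((.513,.0874,.09))
c=viewer.camera('scene');save(c,'latch3.png',(330,130,430,210),5)"
```

```text
(0.513, 0.0874, 0.09) -> tool mm [-53.6 -17.6   1.1]
yaw of tool y deg 6.319913122777898 w -0.0001970855542669306 F [0.6297 1.0783 1.0255] g 0.4966798424720764 t 37.25
```

View pics/latch3.png

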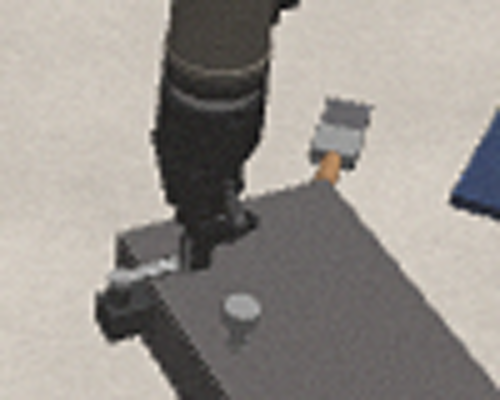

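Request:
{"op": "jog_arm", "data": {
  "rows": [
    [0,[0,1,-10],0],
    [0,[0,0,-30],0],
    [0,[0,0,-35],0],
    [0,[0,0,-35],0],
    [0,[0,0,-35],0],
    [0,[40,-10,0],0],
    [0,[40,-10,0],0],
    [0,[40,-10,0],0],
    [0,[40,-10,0],0],
    [0,[40,-10,0],0],
    [0,[40,-10,0],0],
    [0,[40,-10,0],0],
    [0,[40,-10,0],0],
    [0,[0,0,0],0],
    [0,[0,0,0],0],
    [0,[0,0,0],0],
    [0,[0,0,0],0]
  ]
}}

```text
clock: 38.72
tool_pos: [0.4121, 0.4492, 0.2361]
eef_rot: [[-0.107, 0.994, 0.0], [0.994, 0.107, -0.001], [-0.001, 0.0, -1.0]]
force: [0.2, -0.7, 1.0]
gripper_width: -0.0001
grasp_force: 0.0
```

```bash
python3 - <<'E'
from tilt import *
measure(.6377,-.169,.078,np.pi/2); measure(.441,-.1637,.063,np.radians(84))
a=viewer.camera("scene");b=viewer.camera("top")
A=cv2.resize(a["img"][150:250,230:490,::-1],None,fx=3,fy=3,interpolation=2)
B=cv2.resize(b["img"][140:245,130:390,::-1],None,fx=3,fy=3,interpolation=2)[:300]
cv2.imwrite("pics/final.png",np.vstack([A,B]))
E
```

```text
centre-crown mm [2.399  0.7106] tilt deg about x,y [0.5425 0.5148] yaw 87.61614147854817 124.6259994506836
centre-crown mm [ 2.0154 -0.4563] tilt deg about x,y [ 1.3342 -0.7552] yaw 84.15304914865928 89.45500183105469
```

View pics/final.png

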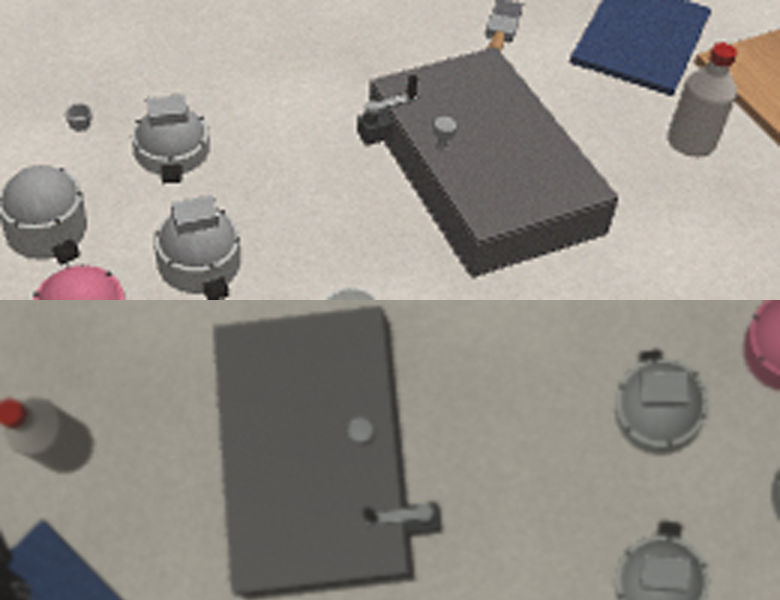

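The final view shows both flats level on their domes (scene crop (168,110) and (195,215)). The lid is closed with the latch across it at (400,95), and the bottle is upright.

```bash
python3 -c "
from station import order
print(order.job_done())"
```

```text
the job is handed in; nothing more can be done
None
```

Job handed in at about 39 s on the robot's clock: the two flat weights in the case are balanced on their own load cells (the 78 mm and 63 mm crowns, tilt about 1° by camera), the round weights are still in the case, the lid is closed with the latch back over it, and the wash bottle is upright.

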